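# Find and press the concealed catch of a tea chest

## Robot

A 6-joint arm with a two-finger parallel gripper is mounted at the origin on a cart in front of the work surface, level with it; the furniture and walls round the work are solid. World frame = base frame: x ahead of the robot, y to its left, z up, the work surface at z = 0. Lengths are in m, angles in rad, forces in N, time in s.
With the tool pointing down it reaches from about 0.425 to 0.95 m from the base axis. Payload 3.5 kg.
Tool frame: the origin (TCP) lies at the very end of the fingers, on their centre line; the grasp point (between the pads) lies 19 mm behind it; y points along the fingers, z is the direction in which the jaws open and shut, and the axes are right-handed (so a half turn about y gives the same grasp; the last joint's range is limited). The gripper opens to 85 mm and grips with 20 to 120 N. Pads are 22 mm wide; open, the fingers measure 114 mm over their backs; the gripper's body (76 mm by 85 mm) begins 54 mm behind the grasp point. The pads swing forward as they close: fully open they stand 13 mm farther back than shut.
Start: joints at [-1.475, 0.286, 1.577, -0, 1.279, -0.15], TCP at [0.164, -0.655, 0.21] pointing down, gripper open.
Joint ranges: [-2.77, 2.77], [-0.9, 2.22], [0.21, 2.48], [-1.53, 4.67], [0.24, 2.81], [-2.84, 2.84]. Speed limits (rad/s): [2.79, 2.79, 3.14, 3.14, 3.14, 3.14].

## Interface

Orientations are given as a unit quaternion [w, x, y, z].
In Python, from station import r gives the robot as it stands.
- The arm moves only by the shell command python3 -m handwheel 'ROWS' [FORCE]. ROWS is JSON, a list of rows, each an object with "claw": the closure in counts, from 0 (fully open) to 255 (shut); "xyz": the shift along the tool's x, y, z in cm, a list of three; "twist": the turn about the tool's y in rad. In form: [{"claw": claw, "xyz": [tx, ty, tz], "twist": twist}, ...]. A call has exactly 10 rows; each row is the pose to reach, as a shift and turn from the pose measured when the call began, along the tool's axes at that moment; what a row does not reach only later rows make up. A row lasts 1/12 s, in which the tool goes at most 41.7 mm and 7.16 degrees, less where a joint would pass 70% of its speed; a pose out of reach is approached as far as the arm can. A call with a gripper value outside its range is refused whole. The fingers move at their own pace and stop on an object; FORCE is the grip in N (left out, the last holds). Time passes only in rows, so rows that repeat a pose let the fingers close, or fill a call up. It gives the time, the measured TCP pose, the force and the opening at its end, in the units of the state.
- r.get_obs(): the state, without advancing time (a new reading comes with each control period).
- r.camera(name): name is "scene" or "top" or "wrist"; returns (picture, depth): 400x640x3 uint8, red, green, blue; 400x640 float32, m along the optical axis (not along the pixel's ray), 0 where there is no reading.
- r.camera_info(name): a dict with "intrinsics" (3x3 intrinsics, pixels), "rvec" (rotation vector, rad) and "tvec" (3), from world to camera coordinates, as OpenCV has them. Camera axes: x right, y down, z forward; pixel columns grow to the right and rows downward; lengths in m; the calibration is good to about 2 mm. A picture is of the moment at which its call begins: read the wrist's pose just before it. camera_info takes no time and is no camera call; for the wrist camera it gives the pose at the moment of the call.
- r.finish_job(): hands the job in, once; it reports no verdict.
The state is a dict: "clock": time; "joint_positions": joint angles; "joint_vel": joint speeds; "tau": joint torques, N m; "ee_pos": TCP position; "eef_rot": TCP orientation; "wrist_force": force on the tool from outside, world axes, zero at the start; "ft_torque": the same for the moment, N m; "finger_gap": finger opening in m.
Only numpy, scipy, OpenCV 4.12 (cv2) and the standard library are available. Lean on these libraries where they do the work, as an engineer would, in place of code of your own. Each camera call takes 0.05 s, during which the arm holds its last target. There are 200 camera calls.

## Task

The spring drawer of the wooden tea chest is held shut by a concealed catch: of the five identical dark inlays let into its top, one gives under a finger and the other four are solid, and there is no telling which by eye. Feel along the inlays without hammering on them, find the one that gives and press it right down so that the drawer springs open, then take the hand away and leave the drawer open. Do not lift or shift the two jars, the mill or the ramekin that stand around.

Things in the scene. Friction and masses are not known exactly. Their poses are not given: they have to be found in the camera images.
- chest: low light-wood tea chest, 190 (x) x 310 (y) x 110 high, fixed to the worktop; origin at the centre of its underside, x to its back, y along its width, z up; its drawer is in the -x side, which faces the robot
- panel (a point): centre of the chest's flat top, 110 mm above the worktop, axes as the chest's. Five identical dark-wood inlays, each 42 (x) by 48 (y) mm, lie in a row along y in a 46 x 252 mm slot in this top, centres at y = -100, -50, 0, 50, 100 mm, x = 0; their tops are 2 mm below the top face. Four are rigid; one, different from run to run, is the catch
- catch (a joint): how far the one movable inlay is pressed straight down: 0 at rest, 0.007 m fully down (does not tell which inlay it is). Sprung: 0.7 N at first, 3.8 N fully down; it frees the drawer after about 4 mm (2.5 N) and springs back when let go
- drawer (a joint): how far the drawer stands out of the chest's front: 0 shut (start), 0.045 m fully open. It has no handle; freed by the catch, its spring pushes it fully open in about half a second and keeps it open
- jar_green: loose glass jam jar with a green lid, 60 mm across, 75 high, standing left of the chest; origin at the centre of its underside; leave alone
- jar_red: loose glass jar with a red lid, 59 mm across, 75 high, farther to the left; origin at the centre of its underside; leave alone
- mill: loose brown wooden pepper mill, 52 mm across, 140 high, standing right of the chest; origin at the centre of its underside; leave alone
- ramekin: loose white ramekin with a spoon in it, 132 x 140 mm, 125 high with the spoon, on the right; origin at the centre of its underside; leave alone

How it is judged:
By the outcome, as a careful person would: the job done as asked, in the order asked, and still so for the second after the job is handed in, with the robot touching nothing.
It also fails if it takes over 42 s, if anything falls off the work surface, if the arm or the gripper's body presses on something with over 40 N, if the wrist force passes 120 N, or if a joint passes its speed limit or range.

## Working session

There is one attempt and no reset: what is moved stays moved. The work goes in short steps, Python scripts to look and compute and a shell command to move; the robot and the scene stay as the last step left them, time stands still between calls to the robot, and variables do not carry over. Pictures are saved under pics/ and viewed, about 8 in all and at most 12, crops included, and the job is handed in when it is done.

```bash
mkdir -p pics; cat > h.py <<'E'
import numpy as np, cv2
from station import r
from scipy.spatial.transform import Rotation as R
def cloud(name):
    im,d=r.camera(name); c=r.camera_info(name); K=np.array(c["intrinsics"]); 
    Rm=cv2.Rodrigues(np.array(c["rvec"],float))[0]; t=np.array(c["tvec"],float).ravel()
    v,u=np.mgrid[:d.shape[0],:d.shape[1]]
    P=np.stack([(u-K[0,2])/K[0,0]*d,(v-K[1,2])/K[1,1]*d,d],-1)
    return im,d,(P-t)@Rm
def rot():
    o=r.get_obs(); q=np.array(o["eef_rot"]); return R.from_quat(q[[1,2,3,0]]).as_matrix(),np.array(o["ee_pos"]),o
E
python3 - <<'E'
from h import *
M,p,o=rot(); print(M.round(3),p,o)
im,d,W=cloud("top"); cv2.imwrite("pics/top.png",im[:,:,::-1]); np.savez("top.npz",im=im,d=d,W=W)
im,d,W=cloud("scene"); cv2.imwrite("pics/scene.png",im[:,:,::-1])
E
```

```text
[[-0.97  -0.     0.243]
 [-0.243  0.002 -0.97 ]
 [-0.    -1.    -0.002]] [ 0.16419859 -0.65400234  0.2085237 ] {'clock': 0.0, 'joint_positions': array([-1.47500688e+00,  2.87212544e-01,  1.57816274e+00, -1.89209089e-05,
        1.27859170e+00, -1.50018427e-01]), 'joint_vel': array([-1.53116069e-04,  1.14330054e-03, -3.46316881e-04,  1.86900534e-03,
        2.67902325e-03, -3.76786344e-05]), 'tau': array([ 1.19680622e-03, -4.05983198e+01, -2.92626733e+01, -9.68571408e-05,
        5.85433198e-03, -4.80337157e-07]), 'ee_pos': array([ 0.16419859, -0.65400234,  0.2085237 ]), 'eef_rot': array([ 0.0867058 , -0.08667308,  0.70261153, -0.70093289]), 'wrist_force': array([-0.03998361,  0.43289264, -0.1977966 ]), 'ft_torque': array([-0.09640505, -0.00947699,  0.05465907]), 'finger_gap': 0.08505643646187246}
```

View pics/top.png

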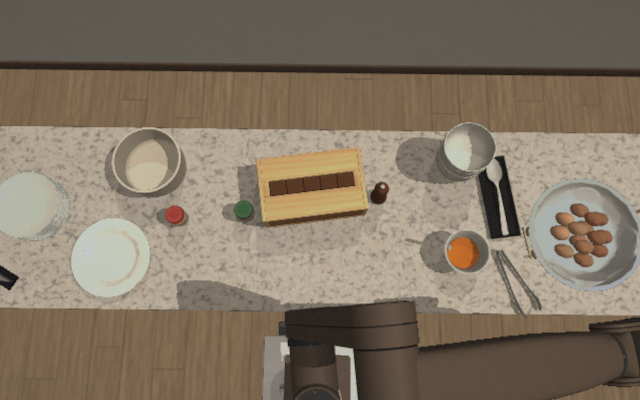

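View pics/scene.png

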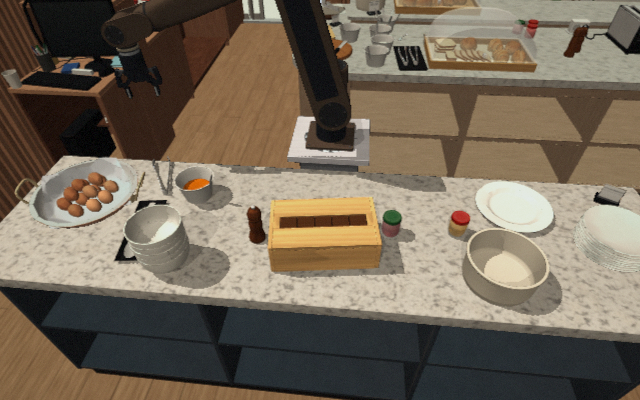

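The top picture shows the chest around (312,186) with the inlay row running from (277,188) to (346,180). The green jar is at (244,210), the red jar at (175,215), the mill at (380,192) and the ramekin at (466,252). Next I'll fit the slot and the chest top.

```bash
python3 - <<'E'
from h import *
z=np.load("top.npz"); im,d,W=z["im"].astype(int),z["d"],z["W"]
box=np.zeros(d.shape,bool); box[145:228,250:372]=1
top=box&(abs(W[...,2]-.11)<.012)
dark=top&(im.sum(2)<210)
n,l,s,c=cv2.connectedComponentsWithStats(dark.astype(np.uint8)); print(s[:8].tolist())
n2=cv2.morphologyEx(dark.astype(np.uint8),cv2.MORPH_CLOSE,np.ones((3,3),np.uint8))
n,l,s,c=cv2.connectedComponentsWithStats(n2); k=1+np.argmax(s[1:,4])
for nm,m in(("slot",l==k),("top",top)):
    P=W[m]; q=cv2.minAreaRect(P[:,:2].astype(np.float32)); print(nm,q,np.median(P[:,2]),P.mean(0)); 
    u,S,V=np.linalg.svd(P[:,:2]-P[:,:2].mean(0),full_matrices=False);print(V[0])
for nm,(a,b) in dict(green=(244,210),red=(175,215),mill=(380,188)).items(): print(nm,W[b,a])
E
```

```text
[[0, 0, 640, 400, 254835], [269, 172, 86, 24, 1165]]
slot ((0.4251600503921509, 0.0003108084201812744), (0.37620973587036133, 0.2482222467660904), 8.151348114013672) 0.10824390877432061 [0.58763804 0.023974   0.11464834]
[-0.14717253  0.98911084]
top ((0.5906466841697693, 0.02247859537601471), (0.19357608258724213, 0.3101876676082611), 8.02730655670166) 0.10993801650520227 [0.58827779 0.02269495 0.10982063]
[-0.1386791   0.99033737]
green [0.5147282  0.22334126 0.07124886]
red [0.49652483 0.42678257 0.07337694]
mill [ 0.57309993 -0.17537575  0.12703757]
```

```bash
python3 -m handwheel '[{"claw":255,"xyz":[-4,0,-3.2],"twist":0.02},{"claw":255,"xyz":[-8,0,-6.4],"twist":0.04},{"claw":255,"xyz":[-12,0,-9.6],"twist":0.06},{"claw":255,"xyz":[-15,0,-12],"twist":0.08},{"claw":255,"xyz":[-18,0,-14.5],"twist":0.1},{"claw":255,"xyz":[-21,0,-17],"twist":0.105},{"claw":255,"xyz":[-24,0,-19.3],"twist":0.105},{"claw":255,"xyz":[-27,0,-21.7],"twist":0.105},{"claw":255,"xyz":[-30,0,-24],"twist":0.105},{"claw":255,"xyz":[-33,0,-26.5],"twist":0.105}]' 20
cat > go.py <<'E'
from h import *; import sys
M,p,o=rot(); a=np.deg2rad(8.05); C=np.array([.5895,.023])
k=int(sys.argv[1]); t=np.r_[C+.05*k*np.array([-np.sin(a),np.cos(a)]),float(sys.argv[2])]
print("clock",o["clock"],"at",p.round(4),"target",t.round(4),"shift cm",(M.T@(t-p)*100).round(2),"F",o["wrist_force"].round(2),"toolz deg",np.rad2deg(np.arctan2(M[1,2],M[0,2])).round(2),"want",-81.95,"tool y",M[:,1].round(4))
E
python3 go.py -2 0.18
```

```text
clock: 0.93
ee_pos: [0.4163, -0.3204, 0.209]
eef_rot: [0.05, -0.05, 0.706, -0.704]
wrist_force: [0.2, -1.3, -0.3]
finger_gap: -0.0003
clock 0.9333 at [ 0.4163 -0.3204  0.209 ] target [ 0.6035 -0.076   0.18  ] shift cm [-21.96   2.95 -21.57] F [ 0.21 -1.28 -0.34] toolz deg -81.95 want -81.95 tool y [-4.0e-04  2.5e-03 -1.0e+00]
```

```bash
python3 -m handwheel '[{"claw":255,"xyz":[-3,0,-3],"twist":0},{"claw":255,"xyz":[-6,0,-6],"twist":0},{"claw":255,"xyz":[-9,0,-9],"twist":0},{"claw":255,"xyz":[-12,0,-11.8],"twist":0},{"claw":255,"xyz":[-15,0,-14.7],"twist":0},{"claw":255,"xyz":[-18,0,-17.7],"twist":0},{"claw":255,"xyz":[-20.5,1,-20],"twist":0},{"claw":255,"xyz":[-21.95,2,-21.55],"twist":0},{"claw":255,"xyz":[-21.95,2.95,-21.55],"twist":0},{"claw":255,"xyz":[-21.95,2.95,-21.55],"twist":0}]'
python3 go.py -2 0.115
python3 - <<'E'
from h import *
im,d,W=cloud("wrist"); cv2.imwrite("pics/w1.png",im[:,:,::-1])
c=r.camera_info("wrist"); M,p,o=rot()
a=np.deg2rad(8.05); C=np.array([.5895,.023])
P=[np.r_[C+.05*k*np.array([-np.sin(a),np.cos(a)]),.108] for k in range(-2,3)]+[np.r_[p[:2],.108]]
print(cv2.projectPoints(np.array(P),np.array(c["rvec"],float),np.array(c["tvec"],float),np.array(c["intrinsics"]),None)[0].round(0).reshape(-1,2).tolist())
E
```

```text
clock: 1.77
ee_pos: [0.6019, -0.0747, 0.1766]
eef_rot: [0.048, -0.053, 0.707, -0.704]
wrist_force: [0.2, -0.3, -1.0]
finger_gap: 0.0001
clock 1.7667 at [ 0.6019 -0.0747  0.1766] target [ 0.6035 -0.076   0.115 ] shift cm [-0.17  6.15  0.18] F [ 0.25 -0.32 -1.01] toolz deg -81.81 want -81.95 tool y [-0.0062  0.0037 -1.    ]
[[325.0, 199.0], [263.0, 198.0], [200.0, 198.0], [138.0, 198.0], [75.0, 198.0], [325.0, 200.0]]
```

View pics/w1.png

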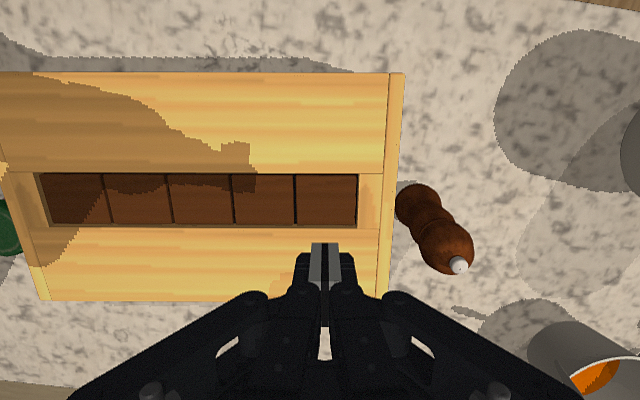

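The wrist view shows the five inlay centres at about x = 73, 137, 201, 263 and 326, all at row 199. The projected estimates agree to 1–2 px, so I can go down.

```bash
python3 -m handwheel '[{"claw":255,"xyz":[-0.05,1,0.05],"twist":0},{"claw":255,"xyz":[-0.1,2,0.1],"twist":0},{"claw":255,"xyz":[-0.15,3,0.15],"twist":0},{"claw":255,"xyz":[-0.15,4,0.15],"twist":0},{"claw":255,"xyz":[-0.15,5,0.15],"twist":0},{"claw":255,"xyz":[-0.15,5.6,0.15],"twist":0},{"claw":255,"xyz":[-0.15,6,0.15],"twist":0},{"claw":255,"xyz":[-0.15,6.1,0.15],"twist":0},{"claw":255,"xyz":[-0.15,6.1,0.15],"twist":0},{"claw":255,"xyz":[-0.15,6.1,0.15],"twist":0}]'
python3 go.py -2 0.11
```

```text
clock: 2.65
ee_pos: [0.6039, -0.077, 0.1173]
eef_rot: [0.049, -0.051, 0.706, -0.704]
wrist_force: [0.1, 0.1, -0.5]
finger_gap: 0.0002
clock 2.65 at [ 0.6039 -0.077   0.1173] target [ 0.6035 -0.076   0.11  ] shift cm [ 0.02  0.73 -0.1 ] F [ 0.08  0.09 -0.46] toolz deg -81.89 want -81.95 tool y [-0.0039  0.003  -1.    ]
```

```bash
python3 -m handwheel '[{"claw":255,"xyz":[0,0.1,-0.1],"twist":0},{"claw":255,"xyz":[0,0.2,-0.1],"twist":0},{"claw":255,"xyz":[0,0.3,-0.1],"twist":0},{"claw":255,"xyz":[0,0.4,-0.1],"twist":0},{"claw":255,"xyz":[0,0.5,-0.1],"twist":0},{"claw":255,"xyz":[0,0.6,-0.1],"twist":0},{"claw":255,"xyz":[0,0.65,-0.1],"twist":0},{"claw":255,"xyz":[0,0.7,-0.1],"twist":0},{"claw":255,"xyz":[0,0.7,-0.1],"twist":0},{"claw":255,"xyz":[0,0.7,-0.1],"twist":0}]'
python3 go.py -2 0.108
python3 -m handwheel '[{"claw":255,"xyz":[0,0.02,0],"twist":0},{"claw":255,"xyz":[0,0.04,0],"twist":0},{"claw":255,"xyz":[0,0.06,0],"twist":0},{"claw":255,"xyz":[0,0.08,0],"twist":0},{"claw":255,"xyz":[0,0.1,0],"twist":0},{"claw":255,"xyz":[0,0.12,0],"twist":0},{"claw":255,"xyz":[0,0.15,0],"twist":0},{"claw":255,"xyz":[0,0.15,0],"twist":0},{"claw":255,"xyz":[0,0.15,0],"twist":0},{"claw":255,"xyz":[0,0.15,0],"twist":0}]'
python3 go.py -2 0.108
```

```text
clock: 3.48
ee_pos: [0.6037, -0.076, 0.1103]
eef_rot: [0.049, -0.051, 0.706, -0.704]
wrist_force: [-0.9, -0.3, 0.2]
finger_gap: 0.0002
clock 3.4833 at [ 0.6037 -0.076   0.1103] target [ 0.6035 -0.076   0.108 ] shift cm [0.02 0.23 0.  ] F [-0.93 -0.33  0.17] toolz deg -81.89 want -81.95 tool y [-0.0039  0.003  -1.    ]
clock: 4.32
ee_pos: [0.6037, -0.076, 0.1087]
eef_rot: [0.049, -0.051, 0.706, -0.704]
wrist_force: [-0.1, -0.5, -0.9]
finger_gap: 0.0002
clock 4.3167 at [ 0.6037 -0.076   0.1087] target [ 0.6035 -0.076   0.108 ] shift cm [0.02 0.07 0.  ] F [-0.14 -0.45 -0.91] toolz deg -81.89 want -81.95 tool y [-0.0039  0.0029 -1.    ]
```

```bash
python3 -m handwheel '[{"claw":255,"xyz":[0,0.02,0],"twist":0},{"claw":255,"xyz":[0,0.04,0],"twist":0},{"claw":255,"xyz":[0,0.06,0],"twist":0},{"claw":255,"xyz":[0,0.08,0],"twist":0},{"claw":255,"xyz":[0,0.1,0],"twist":0},{"claw":255,"xyz":[0,0.12,0],"twist":0},{"claw":255,"xyz":[0,0.12,0],"twist":0},{"claw":255,"xyz":[0,0.12,0],"twist":0},{"claw":255,"xyz":[0,0.12,0],"twist":0},{"claw":255,"xyz":[0,0.12,0],"twist":0}]'
python3 go.py -2 0.108
```

```text
clock: 5.15
ee_pos: [0.6037, -0.0759, 0.1076]
eef_rot: [0.049, -0.051, 0.706, -0.704]
wrist_force: [-0.3, 0.7, -0.3]
finger_gap: 0.0005
clock 5.15 at [ 0.6037 -0.0759  0.1076] target [ 0.6035 -0.076   0.108 ] shift cm [ 0.02 -0.04  0.01] F [-0.35  0.72 -0.31] toolz deg -81.89 want -81.95 tool y [-0.0039  0.003  -1.    ]
```

```bash
python3 -m handwheel '[{"claw":255,"xyz":[0,0.02,0],"twist":0},{"claw":255,"xyz":[0,0.04,0],"twist":0},{"claw":255,"xyz":[0,0.06,0],"twist":0},{"claw":255,"xyz":[0,0.08,0],"twist":0},{"claw":255,"xyz":[0,0.1,0],"twist":0},{"claw":255,"xyz":[0,0.12,0],"twist":0},{"claw":255,"xyz":[0,0.12,0],"twist":0},{"claw":255,"xyz":[0,0.12,0],"twist":0},{"claw":255,"xyz":[0,0.12,0],"twist":0},{"claw":255,"xyz":[0,0.12,0],"twist":0}]'
python3 go.py -2 0.108
```

```text
clock: 5.98
ee_pos: [0.6037, -0.076, 0.1064]
eef_rot: [0.049, -0.051, 0.706, -0.704]
wrist_force: [0.6, 0.8, -0.1]
finger_gap: -0.0
clock 5.9833 at [ 0.6037 -0.076   0.1064] target [ 0.6035 -0.076   0.108 ] shift cm [ 0.02 -0.16  0.  ] F [ 0.57  0.82 -0.1 ] toolz deg -81.89 want -81.95 tool y [-0.0039  0.0029 -1.    ]
```

```bash
python3 -m handwheel '[{"claw":255,"xyz":[0,0.02,0],"twist":0},{"claw":255,"xyz":[0,0.04,0],"twist":0},{"claw":255,"xyz":[0,0.06,0],"twist":0},{"claw":255,"xyz":[0,0.08,0],"twist":0},{"claw":255,"xyz":[0,0.1,0],"twist":0},{"claw":255,"xyz":[0,0.12,0],"twist":0},{"claw":255,"xyz":[0,0.12,0],"twist":0},{"claw":255,"xyz":[0,0.12,0],"twist":0},{"claw":255,"xyz":[0,0.12,0],"twist":0},{"claw":255,"xyz":[0,0.12,0],"twist":0}]'
python3 go.py -2 0.108
```

```text
clock: 6.82
ee_pos: [0.6037, -0.076, 0.1052]
eef_rot: [0.049, -0.051, 0.706, -0.704]
wrist_force: [0.5, 0.3, -0.8]
finger_gap: 0.0005
clock 6.8167 at [ 0.6037 -0.076   0.1052] target [ 0.6035 -0.076   0.108 ] shift cm [ 0.02 -0.28 -0.  ] F [ 0.48  0.35 -0.81] toolz deg -81.9 want -81.95 tool y [-0.0038  0.0029 -1.    ]
```

```bash
python3 -m handwheel '[{"claw":255,"xyz":[0,0.02,0],"twist":0},{"claw":255,"xyz":[0,0.04,0],"twist":0},{"claw":255,"xyz":[0,0.06,0],"twist":0},{"claw":255,"xyz":[0,0.08,0],"twist":0},{"claw":255,"xyz":[0,0.1,0],"twist":0},{"claw":255,"xyz":[0,0.12,0],"twist":0},{"claw":255,"xyz":[0,0.12,0],"twist":0},{"claw":255,"xyz":[0,0.12,0],"twist":0},{"claw":255,"xyz":[0,0.12,0],"twist":0},{"claw":255,"xyz":[0,0.12,0],"twist":0}]'
python3 go.py -2 0.108
python3 - <<'E'
from h import *
im,d,W=cloud("wrist"); cv2.imwrite("pics/w2.png",im[:,:,::-1])
E
```

```text
clock: 7.65
ee_pos: [0.6037, -0.0759, 0.104]
eef_rot: [0.049, -0.051, 0.706, -0.704]
wrist_force: [-0.4, -0.5, -1.0]
finger_gap: 0.0
clock 7.65 at [ 0.6037 -0.0759  0.104 ] target [ 0.6035 -0.076   0.108 ] shift cm [ 0.02 -0.4   0.  ] F [-0.44 -0.48 -1.05] toolz deg -81.89 want -81.95 tool y [-0.0038  0.0029 -1.    ]
```

View pics/w2.png

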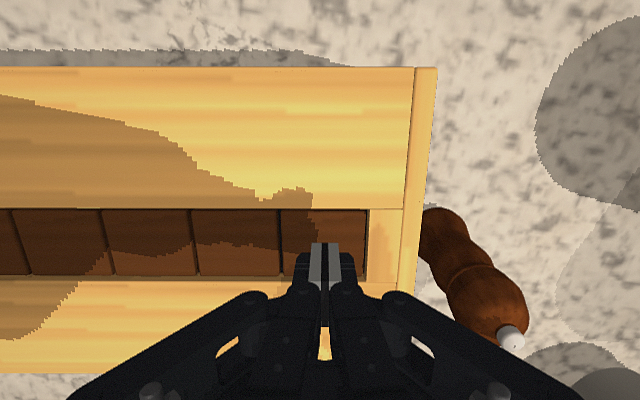

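The tip is at (325,243), over the rightmost inlay, which spans columns 281–366 and rows 209–275. I'll compare inlay heights in the depth to see whether it is sinking.

```bash
cat > hz.py <<'E'
from h import *
a=np.deg2rad(8.05); C=np.array([.5895,.023])
im,d,W=cloud("wrist"); L=(W[...,:2]-C)@np.array([[np.cos(a),-np.sin(a)],[np.sin(a),np.cos(a)]])
for k in range(-2,3):
    m=(d>0)&(abs(L[...,0]-.013)<.004)&(abs(L[...,1]-.05*k)<.02)&(W[...,2]<.115); print(k,m.sum(),np.median(W[m][:,2]).round(4) if m.sum() else None, end=" | ")
m=(d>0)&(abs(L[...,0]-.05)<.02)&(abs(L[...,1])<.15)&(abs(W[...,2]-.11)<.01);print("face",np.median(W[m][:,2]).round(4))
# finger tip depth near pixel
print("tip",[W[v,318].round(4).tolist() for v in (236,240,244,250,256)])
E
python3 hz.py; python3 -c "
from h import *
for i in range(3): r.camera('wrist'); print(r.get_obs()['wrist_force'].round(2))"
```

```text
-2 937 0.1084 | -1 933 0.1084 | 0 925 0.1083 | 1 936 0.1083 | 2 57 0.1081 | face 0.1104
tip [[0.6071, -0.0718, 0.1076], [0.6054, -0.0721, 0.1092], [0.6146, -0.0714, 0.1321], [0.6145, -0.0715, 0.138], [0.6149, -0.0716, 0.1442]]
[ 0.14 -0.01  0.31]
[ 0.44  0.08 -0.18]
[-0.55  0.   -0.08]
```

```bash
python3 - <<'E'
from h import *
im,d,W=cloud("wrist"); c=r.camera_info("wrist"); M,p,o=rot()
pr=lambda P:cv2.projectPoints(np.array(P),np.array(c["rvec"],float),np.array(c["tvec"],float),np.array(c["intrinsics"]),None)[0].round(0).reshape(-1,2).tolist()
print(p,pr([p,p+M[:,0]*.011,p-M[:,0]*.011,p-M[:,0]*.011+[0,0,.02],p-M[:,0]*.011+[0,0,.03]]))
b=im[190:300,260:390,::-1]; cv2.imwrite("pics/w3.png",cv2.resize(b,None,fx=5,fy=5,interpolation=cv2.INTER_NEAREST))
for v in range(238,320,6): print(v,W[v,316].round(4),W[v,303].round(4))
E
```

```text
[ 0.60371275 -0.07595511  0.10403591] [[324.0, 239.0], [324.0, 256.0], [324.0, 222.0], [324.0, 237.0], [324.0, 247.0]]
238 [ 0.6061 -0.0708  0.1085] [ 0.605  -0.0635  0.1084]
244 [ 0.6144 -0.0704  0.132 ] [ 0.6009 -0.0639  0.1078]
250 [ 0.6148 -0.0706  0.1387] [ 0.5976 -0.0644  0.1087]
256 [ 0.6144 -0.0707  0.1436] [ 0.6098 -0.0649  0.137 ]
262 [ 0.6143 -0.0709  0.1487] [ 0.6095 -0.0653  0.142 ]
268 [ 0.6148 -0.071   0.1544] [ 0.6094 -0.0656  0.1469]
274 [ 0.615  -0.0711  0.1592] [ 0.6102 -0.0659  0.1529]
280 [ 0.6151 -0.0712  0.1636] [ 0.6095 -0.0663  0.1563]
286 [ 0.6163 -0.0712  0.1693] [ 0.6169 -0.0664  0.1712]
292 [ 0.6155 -0.0714  0.1718] [ 0.6159 -0.0667  0.1733]
298 [ 0.6157 -0.0715  0.1756] [ 0.6147 -0.0669  0.1751]
304 [ 0.6154 -0.0716  0.1784] [ 0.615  -0.0671  0.1788]
310 [ 0.6149 -0.0718  0.1809] [ 0.6146 -0.0674  0.1814]
316 [ 0.6119 -0.0721  0.1802] [ 0.6152 -0.0676  0.1851]
```

View pics/w3.png

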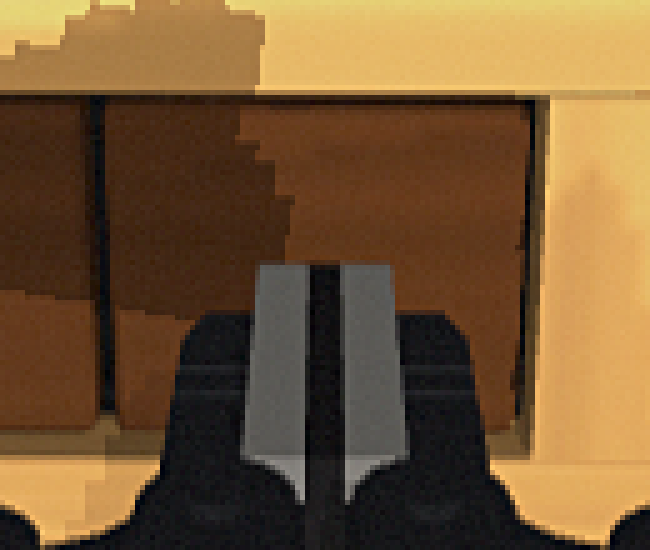

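The fingertips' lower edge measures about z = 0.131 while the reported TCP is 0.104, so the true tip is about 27 mm above the reported one. That explains the lack of contact. I'll keep going down and watch the measured tip.

```bash
python3 -m handwheel '[{"claw":255,"xyz":[0,0.2,0],"twist":0},{"claw":255,"xyz":[0,0.4,0],"twist":0},{"claw":255,"xyz":[0,0.6,0],"twist":0},{"claw":255,"xyz":[0,0.8,0],"twist":0},{"claw":255,"xyz":[0,1.0,0],"twist":0},{"claw":255,"xyz":[0,1.2,0],"twist":0},{"claw":255,"xyz":[0,1.4,0],"twist":0},{"claw":255,"xyz":[0,1.5,0],"twist":0},{"claw":255,"xyz":[0,1.5,0],"twist":0},{"claw":255,"xyz":[0,1.5,0],"twist":0}]'
cat > tip.py <<'E'
from h import *
im,d,W=cloud("wrist"); M,p,o=rot(); print("tcp",p.round(4),"F",o["wrist_force"].round(2))
for v in (232,238,241,243,245,248,252): print(v,W[v,316].round(4))
E
python3 tip.py
```

```text
clock: 8.78
ee_pos: [0.6036, -0.0759, 0.0889]
eef_rot: [0.049, -0.051, 0.706, -0.704]
wrist_force: [0.6, 0.7, -0.1]
finger_gap: 0.0001
tcp [ 0.6037 -0.0759  0.0891] F [ 0.54  0.23 -0.38]
232 [ 0.6169 -0.0698  0.1087]
238 [ 0.614  -0.0702  0.1096]
241 [ 0.6121 -0.0705  0.1092]
243 [ 0.6148 -0.0703  0.1166]
245 [ 0.6142 -0.0704  0.1176]
248 [ 0.6143 -0.0705  0.1209]
252 [ 0.6145 -0.0706  0.1252]
```

```bash
python3 -m handwheel '[{"claw":255,"xyz":[0,0.1,0],"twist":0},{"claw":255,"xyz":[0,0.2,0],"twist":0},{"claw":255,"xyz":[0,0.3,0],"twist":0},{"claw":255,"xyz":[0,0.4,0],"twist":0},{"claw":255,"xyz":[0,0.45,0],"twist":0},{"claw":255,"xyz":[0,0.5,0],"twist":0},{"claw":255,"xyz":[0,0.55,0],"twist":0},{"claw":255,"xyz":[0,0.55,0],"twist":0},{"claw":255,"xyz":[0,0.55,0],"twist":0},{"claw":255,"xyz":[0,0.55,0],"twist":0}]' | grep -E "pos|force"
python3 -m handwheel '[{"claw":255,"xyz":[0,0.02,0],"twist":0},{"claw":255,"xyz":[0,0.04,0],"twist":0},{"claw":255,"xyz":[0,0.06,0],"twist":0},{"claw":255,"xyz":[0,0.08,0],"twist":0},{"claw":255,"xyz":[0,0.1,0],"twist":0},{"claw":255,"xyz":[0,0.12,0],"twist":0},{"claw":255,"xyz":[0,0.12,0],"twist":0},{"claw":255,"xyz":[0,0.12,0],"twist":0},{"claw":255,"xyz":[0,0.12,0],"twist":0},{"claw":255,"xyz":[0,0.12,0],"twist":0}]' | grep -E "pos|force"
```

```text
ee_pos: [0.6039, -0.076, 0.0866]
wrist_force: [-6.5, 1.0, 11.6]
ee_pos: [0.6044, -0.0762, 0.0867]
wrist_force: [-2.3, 0.5, 7.5]
```

```bash
python3 -m handwheel '[{"claw":255,"xyz":[0,0.02,0],"twist":0},{"claw":255,"xyz":[0,0.04,0],"twist":0},{"claw":255,"xyz":[0,0.06,0],"twist":0},{"claw":255,"xyz":[0,0.08,0],"twist":0},{"claw":255,"xyz":[0,0.1,0],"twist":0},{"claw":255,"xyz":[0,0.1,0],"twist":0},{"claw":255,"xyz":[0,0.1,0],"twist":0},{"claw":255,"xyz":[0,0.1,0],"twist":0},{"claw":255,"xyz":[0,0.1,0],"twist":0},{"claw":255,"xyz":[0,0.1,0],"twist":0}]' | grep -E "pos|force"; python3 tip.py
```

```text
ee_pos: [0.6045, -0.0762, 0.0867]
wrist_force: [-3.5, 0.9, 7.1]
tcp [ 0.6045 -0.0761  0.0867] F [-3.56  0.38  7.92]
232 [ 0.6184 -0.07    0.1078]
238 [ 0.6153 -0.0704  0.1084]
241 [ 0.6136 -0.0706  0.1083]
243 [ 0.6149 -0.0706  0.1131]
245 [ 0.6149 -0.0706  0.1153]
248 [ 0.6153 -0.0707  0.119 ]
252 [ 0.6154 -0.0708  0.1231]
```

It stopped dead at a reported z of 0.0867 with about 11 N, so the first inlay is solid. That height is the contact reference. Now the next inlay.

```bash
python3 -m handwheel '[{"claw":255,"xyz":[0,-0.5,0],"twist":0},{"claw":255,"xyz":[0,-1.1,0],"twist":0},{"claw":255,"xyz":[0,-1.2,-1],"twist":0},{"claw":255,"xyz":[0,-1.2,-2.2],"twist":0},{"claw":255,"xyz":[0,-1.2,-3.4],"twist":0},{"claw":255,"xyz":[0,-1.2,-4.4],"twist":0},{"claw":255,"xyz":[0,-1.2,-5],"twist":0},{"claw":255,"xyz":[0,-1.2,-5],"twist":0},{"claw":255,"xyz":[0,-0.8,-5],"twist":0},{"claw":255,"xyz":[0,-0.8,-5],"twist":0}]' | grep -E "pos|force"; python3 go.py -1 0.088
```

```text
ee_pos: [0.597, -0.0266, 0.094]
wrist_force: [-0.6, -0.2, -0.3]
clock 12.2167 at [ 0.597  -0.0266  0.094 ] target [ 0.5965 -0.0265  0.088 ] shift cm [ 0.04  0.6  -0.02] F [-0.56 -0.21 -0.3 ] toolz deg -81.85 want -81.95 tool y [-0.005   0.0024 -1.    ]
```

```bash
python3 -m handwheel '[{"claw":255,"xyz":[0,0.15,0],"twist":0},{"claw":255,"xyz":[0,0.3,0],"twist":0},{"claw":255,"xyz":[0,0.45,0],"twist":0},{"claw":255,"xyz":[0,0.55,0],"twist":0},{"claw":255,"xyz":[0,0.65,0],"twist":0},{"claw":255,"xyz":[0,0.73,0],"twist":0},{"claw":255,"xyz":[0,0.8,0],"twist":0},{"claw":255,"xyz":[0,0.87,0],"twist":0},{"claw":255,"xyz":[0,0.95,0],"twist":0},{"claw":255,"xyz":[0,0.95,0],"twist":0}]' | grep -E "pos|force"; python3 go.py -1 0.088
```

```text
ee_pos: [0.597, -0.0268, 0.0867]
wrist_force: [-5.3, -0.5, 8.3]
clock 13.05 at [ 0.597  -0.0268  0.0867] target [ 0.5965 -0.0265  0.088 ] shift cm [ 0.04 -0.13 -0.03] F [-5.29 -0.51  8.29] toolz deg -81.83 want -81.95 tool y [-0.006   0.0019 -1.    ]
```

Again it stopped dead at 0.0867 with 8 N, so this one is solid too. On to the centre inlay.

```bash
python3 -m handwheel '[{"claw":255,"xyz":[0,-0.5,0],"twist":0},{"claw":255,"xyz":[0,-1.1,0],"twist":0},{"claw":255,"xyz":[0,-1.2,-1],"twist":0},{"claw":255,"xyz":[0,-1.2,-2.2],"twist":0},{"claw":255,"xyz":[0,-1.2,-3.4],"twist":0},{"claw":255,"xyz":[0,-1.2,-4.4],"twist":0},{"claw":255,"xyz":[0,-1.2,-5],"twist":0},{"claw":255,"xyz":[0,-1.2,-5],"twist":0},{"claw":255,"xyz":[0,-0.8,-5],"twist":0},{"claw":255,"xyz":[0,-0.8,-5],"twist":0}]' | grep -E "pos|force"
python3 -m handwheel '[{"claw":255,"xyz":[0,0.15,0],"twist":0},{"claw":255,"xyz":[0,0.3,0],"twist":0},{"claw":255,"xyz":[0,0.45,0],"twist":0},{"claw":255,"xyz":[0,0.55,0],"twist":0},{"claw":255,"xyz":[0,0.65,0],"twist":0},{"claw":255,"xyz":[0,0.73,0],"twist":0},{"claw":255,"xyz":[0,0.8,0],"twist":0},{"claw":255,"xyz":[0,0.87,0],"twist":0},{"claw":255,"xyz":[0,0.95,0],"twist":0},{"claw":255,"xyz":[0,0.95,0],"twist":0}]' | grep -E "pos|force"; python3 go.py 0 0.088
```

```text
ee_pos: [0.5894, 0.0228, 0.0939]
wrist_force: [-0.3, -0.5, 0.4]
ee_pos: [0.5895, 0.0226, 0.0847]
wrist_force: [-1.8, -1.0, 3.0]
clock 14.7167 at [0.5895 0.0226 0.0847] target [0.5895 0.023  0.088 ] shift cm [-0.01 -0.33 -0.04] F [-1.81 -1.04  3.03] toolz deg -81.81 want -81.95 tool y [-0.0071  0.0014 -1.    ]
```

The centre inlay gave: the tip is 2 mm past the contact height at only 3 N. Pressing it right down.

```bash
python3 -m handwheel '[{"claw":255,"xyz":[0,0.1,0],"twist":0},{"claw":255,"xyz":[0,0.2,0],"twist":0},{"claw":255,"xyz":[0,0.3,0],"twist":0},{"claw":255,"xyz":[0,0.4,0],"twist":0},{"claw":255,"xyz":[0,0.5,0],"twist":0},{"claw":255,"xyz":[0,0.6,0],"twist":0},{"claw":255,"xyz":[0,0.65,0],"twist":0},{"claw":255,"xyz":[0,0.7,0],"twist":0},{"claw":255,"xyz":[0,0.7,0],"twist":0},{"claw":255,"xyz":[0,0.7,0],"twist":0}]' | grep -E "pos|force"; python3 go.py 0 0.088
python3 - <<'E'
from h import *
im,d,W=cloud("top"); cv2.imwrite("pics/top2.png",cv2.resize(im[130:250,220:420,::-1],None,fx=4,fy=4))
E
```

```text
ee_pos: [0.5895, 0.0225, 0.0794]
wrist_force: [-5.0, -0.1, 9.5]
clock 15.55 at [0.5895 0.0225 0.0794] target [0.5895 0.023  0.088 ] shift cm [ 0.   -0.86 -0.05] F [-5.   -0.11  9.5 ] toolz deg -81.79 want -81.95 tool y [-0.0076  0.0012 -1.    ]
```

View pics/top2.png

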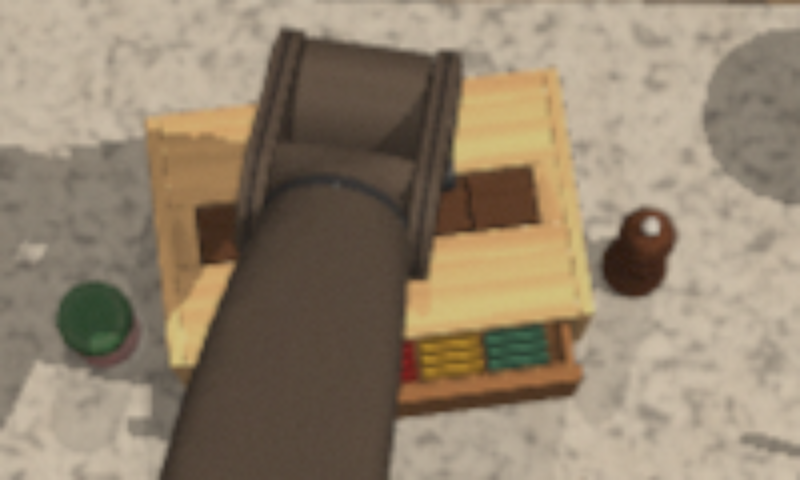

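The inlay bottomed after 7.3 mm, and the drawer is out, with its front edge around (490,390) in the crop. The jar and mill are where they were. Now I'll take the hand straight up.

```bash
python3 -m handwheel '[{"claw":255,"xyz":[0,-0.3,0],"twist":0},{"claw":255,"xyz":[0,-0.8,0],"twist":0},{"claw":255,"xyz":[0,-1.8,0],"twist":0},{"claw":255,"xyz":[0,-3,0],"twist":0},{"claw":255,"xyz":[0,-4.5,0],"twist":0},{"claw":255,"xyz":[0,-6,0],"twist":0},{"claw":255,"xyz":[0,-8,0],"twist":0},{"claw":255,"xyz":[0,-10,0],"twist":0},{"claw":255,"xyz":[0,-11,0],"twist":0},{"claw":255,"xyz":[0,-11,0],"twist":0}]'
python3 - <<'E'
from h import *
im,d,W=cloud("scene"); cv2.imwrite("pics/s2.png",im[:,:,::-1])
im,d,W=cloud("top"); z=np.load("top.npz")
a=np.deg2rad(8.05); L=(W[...,:2]-[.5895,.023])@np.array([[np.cos(a),-np.sin(a)],[np.sin(a),np.cos(a)]])
m=(d>0)&(W[...,2]>.03)&(W[...,2]<.12)&(abs(L[...,1]+.1)<.03)&(L[...,0]<-.06)&(L[...,0]>-.2); print("front edge from chest front mm",(-L[m][:,0].min()-.095)*1e3)
for nm,(u,v) in dict(green=(244,210),red=(175,215),mill=(380,188),ram=(466,252)).items():
    s=np.s_[v-14:v+15,u-14:u+15]; print(nm,"max px change",np.abs(im[s].astype(int)-z["im"][s]).mean().round(1),W[v,u].round(3),z["W"][v,u].round(3))
E
```

```text
clock: 16.43
ee_pos: [0.5924, 0.0223, 0.1934]
eef_rot: [0.05, -0.051, 0.705, -0.705]
wrist_force: [1.1, -0.3, -0.1]
finger_gap: -0.0
front edge from chest front mm 44.046219595797496
green max px change 6.8 [0.513 0.222 0.078] [0.515 0.223 0.071]
red max px change 17.5 [0.497 0.428 0.07 ] [0.497 0.427 0.073]
mill max px change 8.5 [ 0.573 -0.175  0.128] [ 0.573 -0.175  0.127]
ram max px change 7.1 [ 0.402 -0.444  0.033] [ 0.402 -0.442  0.037]
```

View pics/s2.png

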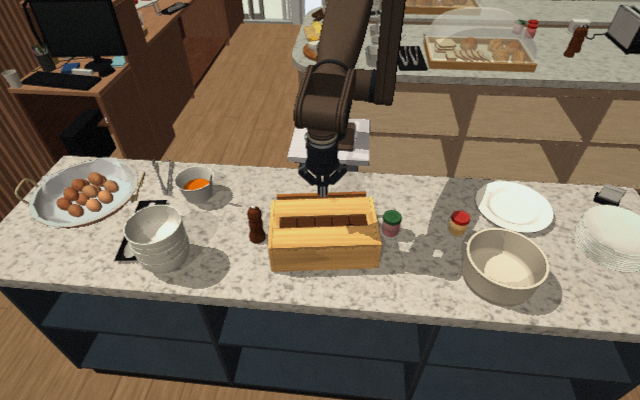

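The hand is clear above the chest at (323,190), the drawer edge shows at (320,195), and the jars, mill and ramekin haven't moved. Handing in.

```bash
python3 -c "
from station import r
print(r.finish_job())"
```

```text
the job is handed in; nothing more can be done
None
```

The drawer is open and the hand is clear; the job went in at about 16.5 s. The catch was the centre inlay (y = 0). I felt along the row from the right: y = −100 and y = −50 mm stopped dead at about 8–12 N. The centre one gave at 3 N, and I pressed it down 7.3 mm to its stop at 9.5 N.

- **Drawer:** after I lifted the hand away, it measured 44 mm out, which is fully open to within measurement error.
- **Contact:** the hand ended about 11 cm above the chest, with wrist force back to noise level (about 1 N).
- **Things around:** the jars, mill and ramekin measured at their starting positions to within 1–2 mm sideways. Single-pixel heights differed by up to 7 mm (green jar), which I put down to depth noise at the lid edge. The red jar's patch also changed in brightness, which I took to be the arm's shadow.
- **Disagreement:** the fingers touched the inlays at a reported height of 0.087 m instead of the expected 0.108 m, so the true tip sits about 21 mm above the reported one. I used the height at which the first inlay stopped the fingers as the reference.

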